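# Close a split oak cover board in a one-hand bar clamp

## Robot

A 7-joint arm with a two-finger parallel gripper is mounted at the origin on a cart in front of the work surface, level with it; the furniture and walls round the work are solid. World frame = base frame: x ahead of the robot, y to its left, z up, the work surface at z = 0. Lengths are in mm, angles in rad, forces in N, time in s.
With the tool pointing down it reaches from about 425 to 875 mm from the base axis. Payload 4.7 kg.
Tool frame: the origin (TCP) lies midway between the tips of the shut fingers; the grasp point (between the pads) lies 19 mm behind it; z points along the fingers, y is the direction in which the jaws open and shut (so a half turn about z gives the same grasp; the last joint's range is limited). The gripper opens to 87 mm and grips with 3 to 60 N. Pads are 19 mm wide; open, the fingers measure 117 mm over their backs; the gripper's body (75 mm by 190 mm) begins 51 mm behind the grasp point.
Start: joints at [1.281, 0.321, -0.07, 1.45, 0.023, 1.371, -0.057], TCP at [194.426, -620.263, 200.787] pointing down, gripper open.
Joint ranges: [-2.86, 2.86], [-0.3, 2.09], [-1.38, 1.24], [0.06, 2.45], [-1.56, 4.7], [0.09, 2.05], [-2.69, 2.69]. Speed limits (rad/s): [2.57, 2.57, 3.14, 3.14, 3.14, 3.14, 3.14].

## Interface

Orientations are given as a unit quaternion [x, y, z, w].
In Python, from station import read_state, optics, env gives the robot as it stands.
- The arm moves only by the shell command python3 -m handwheel 'ROWS' [FORCE]. ROWS is text: rows parted by semicolons, each of 7 numbers parted by spaces: the opening, from 0 (shut) to 1 (fully open), then the shift along the tool's x, y, z in m, then the turn, a rotation vector about the tool's x, y, z in degrees. In form: jaw dx dy dz rx ry rz; .... A call has 1 to 5 rows; each row is the pose to reach, as a shift and turn from the pose measured when the call began, along the tool's axes at that moment; what a row does not reach only later rows make up. A row lasts 1/12 s, in which the tool goes at most 41.7 mm and 7.16 degrees, less where a joint would pass 70% of its speed; a pose out of reach is approached as far as the arm can. A call with a gripper value outside its range is refused whole. The fingers move at their own pace and stop on an object; FORCE is the grip in N (left out, the last holds). Time passes only in rows, so rows that repeat a pose let the fingers close. It gives the time, the measured TCP pose, the force and the opening at its end, in the units of the state.
- read_state(): the state, without advancing time (a new reading comes with each control period).
- optics.read_camera(name): name is "side" or "top" or "wrist"; returns a dict with "pixels" (400x640x3 uint8, blue, green, red), "range_z" (400x640 float32, mm along the optical axis (not along the pixel's ray), 0 where there is no reading), "K" (3x3 intrinsics, pixels), "T" (4x4, takes a point from camera to world coordinates). Camera axes: x right, y down, z forward; pixel columns grow to the right and rows downward; lengths in mm; the calibration is good to about 2 mm. A picture is of the moment at which its call begins.
- env.sign_off(): hands the job in, once; it reports no verdict.
The state is a dict: "t": time; "joint_positions": joint angles; "dq": joint speeds; "joint_efforts": joint torques, N m; "eef_pos": TCP position; "tool_rot": TCP orientation; "wrist_force": force on the tool from outside, world axes, zero at the start; "ft_torque": the same for the moment, N m; "finger_gap": finger opening in mm.
Only numpy, scipy, OpenCV 4.12 (cv2) and the standard library are available. Lean on these libraries where they do the work, as an engineer would, in place of code of your own. Each camera call takes 0.05 s, during which the arm holds its last target. There are 200 camera calls.

## Task

The oak cover board of an old book has split in two, and its halves lie loose between the jaws of the one-hand bar clamp for a dry trial. Stand the cork-faced wooden caul on its long edge between the sliding jaw and the board, square to the jaw, then pump the clamp's trigger until the split is closed and the jaw grips caul and board firmly yet gently: about 12 N is right, under 5 N is loose, over 25 N bruises the old wood. Bring the jaw up with the trigger alone, let the trigger spring back at the end, and leave the other things on the table where they are.

Things in the scene. Friction and masses are not known exactly. Their poses are not given: they have to be found in the camera images.
- clamp: Grey one-hand bar clamp lying loose on its side, 0.8 kg in all; this is its housing with fixed jaw and handle. Origin on the table under the bar. y: along the steel bar from housing to sliding jaw; x: across the bar, from the handle side to the jaws' side; z up. It slides on the table when pushed: squeezed between two fingers that both move, it shifts until both bear on it.
- handle_mid (a point): Middle of the black handle, 104 mm to -x of the bar, 18 mm above the table; axes as the clamp's. The handle is 20 mm thick (faces 10 mm to +y and -y of this point), 34 mm high from the table, and runs from 40 mm to -x of this point to the housing.
- trigger_swell (a point): Middle of the finger swell (upright cylinder, radius 8 mm, 4 to 32 mm above the table) on the cream trigger beside the handle. Let go, it lies 35 mm to -y of handle_mid: 53 mm over handle and trigger, 37 mm fully squeezed. Squeeze both together along the clamp's y, fingers pointing down, at the swell. Free running, the trigger needs 4 to 6 N here.
- trigger (a joint): Trigger angle, rad: 0 let go (springs back in about 0.3 s), 0.267 fully squeezed (stop). A full squeeze draws the jaw 5 to 7 mm nearer; on letting go it stays, though some of the pressure is lost. Once it bites the trigger stops early; three such squeezes of 10 N leave 7 to 11 N in the jaw, 13 N 9 to 17 N; full ones of over 15 N bruise. No backing off (red tab fixed).
- clamp_bar: Steel bar with the sliding jaw (jaw top 26 mm above the table, 20 mm thick behind its pad). Slides along the clamp's y. Its origin lies on the clamp's when the jaw is fully open, 149 mm between the jaw faces; it starts 0 to 10 mm nearer and can travel 60 mm.
- jaw_pad: The sliding jaw's rubber pad; yields 1 mm per 10 N, 4 mm at most. Its origin lies on that of clamp_bar when unloaded.
- fixed_jaw_face (a point): Middle of the face of the fixed jaw's pad (46 mm along x, 1 to 25 mm above the table), 13 mm above the table, 60 mm to +x of the bar; axes as the clamp's. It looks to +y.
- sliding_jaw_face (a point): Middle of the face of the sliding jaw's pad (same size, height and axes), looking to -y, straight across from fixed_jaw_face.
- board_near_head: Half of the split oak board, lying flat at the fixed jaw: 100 mm along its x, 50 along y, 10 thick; origin under its centre, axes about as the clamp's.
- board_near_jaw: The other half, same size and axes, lying flat beside it towards the sliding jaw. Between its outer edge (25 mm to +y of its origin) and the sliding jaw 33 to 45 mm are free.
- board_near_head_split (a point): Middle of the split edge of board_near_head, 5 mm above the table; y points across the split to the other half.
- board_near_jaw_split (a point): Middle of the split edge of board_near_jaw; at the start 2 to 5 mm to +y of board_near_head_split.
- caul: The caul: pale wooden block with cork on both broad faces, 70 mm long (x), 18 thick (y), 45 high (z), 60 g, standing on its long edge on the table to the left; origin under its centre. Both broad faces are alike.
- caul_mid (a point): Centre of the caul, 22.5 mm above its foot; axes as the caul's. In the clamp it stands with its x along the clamp's x, about opposite the middle of the pads (within 30 mm), its top 19 mm above the jaws.
- book_weight: Bystander: brass-coloured round weight, 49 mm across and high, standing on the table left of the handle; origin under it. Leave it.
- strip_tin: Bystander: low round green tin, 64 mm across, on the right. Leave it.
- loupe: Bystander: black eyepiece loupe, 42 mm across, on the right. Leave it.
- tweezers: Bystander: steel tweezers, 122 mm, flat on the left. Leave them.
Mind the look-alikes: they are no part of the job. What is shaped like the board_near_jaw but purple, red or turquoise is not meant.

How it is judged (in metres and radians):
On the way, in this order (a step that is already met when the one before it is completed fails the run):
1. the caul stands between the sliding jaw and the board, square to the jaw and let go (angle between caul_mid's own z axis and vertical below 0.1 rad and height (world z) of caul_mid below 0.026 m and angle between the y axis of caul_mid and the y axis of sliding_jaw_face, either way round below 0.2 rad and y of caul_mid in the frame of sliding_jaw_face below -0.007 m and y of caul_mid in the frame of board_near_jaw_split above 0.057 m and x of caul_mid in the frame of sliding_jaw_face between -0.03 and 0.03 m and contact force between the fingers and caul below 0.3 N), for 0.2 s.
2. the trigger is squeezed (value of joint trigger above 0.12 rad), for 0.02 s.
3. the trigger springs back (value of joint trigger below 0.05 rad), for 0.02 s.
4. the trigger is squeezed again (value of joint trigger above 0.12 rad), for 0.02 s.
At the end, for the whole second after the job is handed in: Trigger sprung back (under 0.05 rad), clamp flat on the table and at rest; the sliding jaw presses the upright caul, and the caul the board, with more than 5 N; split closed to under 1.5 mm, halves flat and level with each other within 12 mm (contact force between jaw_pad and caul above 5 N and contact force between caul and board_near_jaw above 5 N and contact force between clamp and board_near_head above 4 N and y of board_near_jaw_split in the frame of board_near_head_split below 0.0015 m and x of board_near_jaw_split in the frame of board_near_head_split between -0.012 and 0.012 m and angle between each of board_near_jaw_split, board_near_head_split's own z axis and vertical below 0.06 rad and angle between caul_mid's own z axis and vertical below 0.1 rad and value of joint trigger below 0.05 rad and height (world z) of handle_mid below 0.024 m and linear speed of clamp below 0.01 m/s); the robot touches nothing.
It fails at once if the old wood is bruised: more than 25 N between sliding jaw and caul, or between caul and board (contact force between jaw_pad and caul above 25 N or contact force between caul and board_near_jaw above 25 N).
It fails at once if the bar or the sliding jaw is pushed along by hand (contact force between any of the fingers, the arm and clamp_bar above 5 N).
It fails at once if a bystander (weight, tin, loupe, tweezers) is moved more than 2 cm (distance of any of book_weight, strip_tin, loupe, tweezers from where it was at the start of the episode above 0.02 m).
It also fails if it takes over 64 s, if anything falls off the work surface, if the arm or the gripper's body presses on something with over 40 N, if the wrist force passes 120 N, or if a joint passes its speed limit or range.

## Working session

There is one attempt and no reset: what is moved stays moved. The work goes in short steps, Python scripts to look and compute and a shell command to move; the robot and the scene stay as the last step left them, time stands still between calls to the robot, and variables do not carry over. Pictures are saved under pics/ and viewed, about 8 in all and at most 12, crops included, and the job is handed in when it is done.

```bash
mkdir -p pics; ls; cat > h.py <<'E'
import numpy as np,cv2
from station import read_state,optics,env
from scipy.spatial.transform import Rotation as R
def cam(n,save=None):
    c=optics.read_camera(n)
    if save: cv2.imwrite('pics/'+save,c['pixels'])
    np.savez('/tmp/'+n+'.npz',**c); return c
def load(n): return dict(np.load('/tmp/'+n+'.npz'))
def ray(c,uv,h):
    uv=np.atleast_2d(np.array(uv,float)); d=np.c_[uv,np.ones(len(uv))]@np.linalg.inv(c['K']).T@c['T'][:3,:3].T
    o=c['T'][:3,3]; return o+d*((h-o[2])/d[:,2])[:,None]
def cloud(c):
    v,u=np.mgrid[:400,:640]; z=c['range_z']
    p=np.stack([u,v,np.ones_like(u)],-1)@np.linalg.inv(c['K']).T*z[...,None]
    return p@c['T'][:3,:3].T+c['T'][:3,3]
E
python3 - <<'E'
from h import *
s=read_state(); print({k:np.round(v,3) for k,v in s.items()})
for n in('top','side'):
    c=cam(n,n+'0.png'); print(n,np.round(c['K'],1).tolist(),np.round(c['T'],3).tolist())
E
```

```text
pics
{'t': np.float64(0.0), 'joint_positions': array([ 1.281,  0.322, -0.07 ,  1.452,  0.023,  1.371, -0.057]), 'dq': array([ 0.   , -0.001, -0.   , -0.001, -0.001, -0.   , -0.001]), 'joint_efforts': array([ 0.0000e+00, -4.9129e+01, -4.0300e-01, -3.1253e+01, -6.4000e-02,
        4.4000e-02,  0.0000e+00]), 'eef_pos': array([ 194.206, -619.674,  199.631]), 'tool_rot': array([ 0.988,  0.151, -0.   , -0.001]), 'wrist_force': array([0.408, 0.024, 0.1  ]), 'ft_torque': array([-0.   , -0.03 ,  0.011]), 'finger_gap': np.float64(87.303)}
top [[454.0, 0.0, 316.8], [0.0, 454.0, 199.3], [0.0, 0.0, 1.0]] [[-0.007, -0.995, 0.098, 446.983], [-1.0, 0.007, 0.005, -47.265], [-0.005, -0.098, -0.995, 1328.814], [0.0, 0.0, 0.0, 1.0]]
side [[396.0, 0.0, 324.3], [0.0, 396.0, 198.4], [0.0, 0.0, 1.0]] [[0.985, -0.115, 0.126, 429.978], [-0.171, -0.649, 0.741, -929.978], [-0.003, -0.752, -0.659, 826.606], [0.0, 0.0, 0.0, 1.0]]
```

View pics/top0.png

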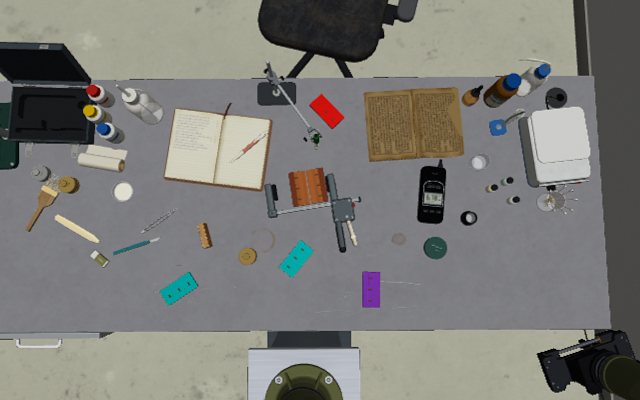

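View pics/side0.png

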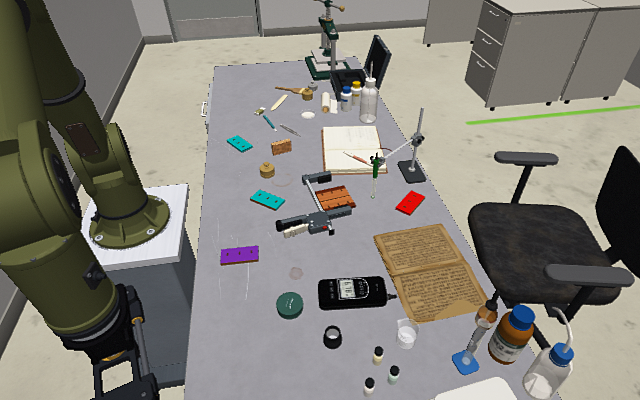

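Top view: the clamp lies at about (300,205), with the housing at (343,210), handle at (342,235), cream trigger at (351,232) and sliding jaw at (270,200). The brown board is at (308,187), the caul at (205,235), the weight at (247,256) and the tweezers at (160,220). Board look-alikes: turquoise (180,288) and (296,258), purple (371,289), red (326,111). Only the oak-coloured pair between the jaws fits the description.

```bash
python3 - <<'E'
from h import *
c=load('top'); im=c['pixels']
cv2.imwrite('pics/crop1.png',cv2.resize(im[150:270,180:370],None,fx=4,fy=4,interpolation=cv2.INTER_CUBIC))
P=cloud(c); 
hsv=cv2.cvtColor(im,cv2.COLOR_BGR2HSV)
# tall things: caul patch, and board, jaws
def patch(u0,u1,v0,v1,lo,hi,name):
    p=P[v0:v1,u0:u1]; m=(p[...,2]>lo)&(p[...,2]<hi)&(c['range_z'][v0:v1,u0:u1]>0)
    q=p[m]; 
    if len(q)<5: print(name,len(q));return
    r=cv2.minAreaRect(q[:,:2].astype(np.float32)); print(name,len(q),np.round(q.mean(0),1),[np.round(x,1) for x in r])
patch(190,222,215,255,35,60,'caul top')
patch(285,335,160,212,6,14,'board')
patch(255,285,180,220,10,40,'sliding jaw+')
patch(325,350,215,260,22,45,'handle')
patch(235,260,243,270,35,70,'weight')
patch(260,360,80,150,60,500,'stand')
print(np.round(P[205:255:5,342],0).tolist())
E
```

```text
caul top 173 [473.9 281.9  43.7] [array([474.1, 282.8]), array([69.9, 19.2]), np.float64(14.6)]
board 1000 [613.5 -13.5   9.6] [array([608.8, -20.4]), array([118.7, 121.1]), np.float64(7.6)]
sliding jaw+ 393 [579.9  95.4  23.5] [array([586.6,  96.6]), array([122.5,  53.9]), np.float64(24.6)]
handle 348 [ 487.  -109.2   30.5] [array([ 476.9, -110. ]), array([ 45.9, 105.8]), np.float64(89.7)]
weight 37 [414.8 159.1  45. ] [array([416.8, 157.9]), array([26.7, 24. ]), np.float64(31.9)]
stand 403 [791.5   7.1 145. ] [array([811.4,  17.1]), array([216.8,  46.4]), np.float64(29.8)]
[[558.0, -113.0, 30.0], [544.0, -113.0, 31.0], [529.0, -113.0, 33.0], [515.0, -113.0, 28.0], [502.0, -114.0, 2.0], [486.0, -112.0, 36.0], [472.0, -112.0, 27.0], [458.0, -112.0, 30.0], [444.0, -112.0, 36.0], [430.0, -111.0, 34.0]]
```

View pics/crop1.png

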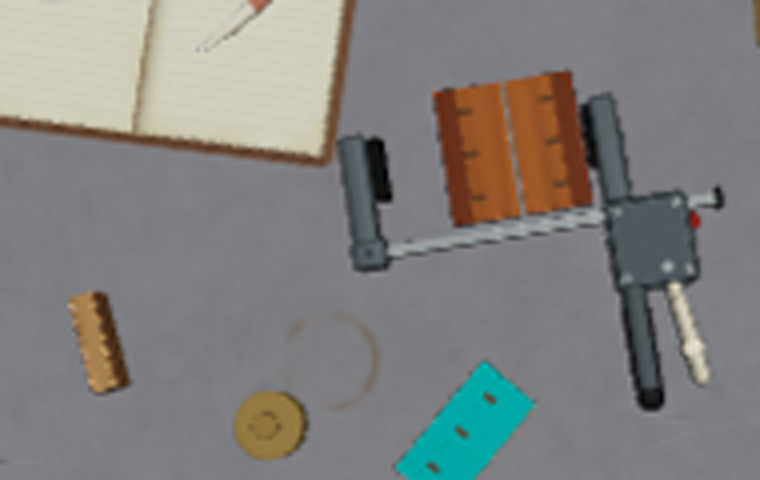

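Enlarged crop (u=180+U/4, v=150+V/4): the two oak halves are at U 434–592, V 72–228 with the split at U≈512. The sliding jaw pad face is at U≈388, V 140–198, the handle end at (652,398) and the trigger swell at (697,357). The caul is at U 70–130, V 292–392. The oak pair is confirmed. Next I measure and start moving.

```bash
cat >> h.py <<'E'
def goto(x,y,z,yaw):
    """rows' numbers for TCP target (mm), tool-y axis heading yaw deg (mod 180)"""
    s=read_state(); M=R.from_quat(s['tool_rot']); d=M.inv().apply(np.array([x,y,z])-s['eef_pos'])/1000
    ty=M.apply([0,1,0]); tz=M.apply([0,0,1]); a=np.degrees(np.arctan2(ty[1],ty[0])); t=(yaw-a+90)%180-90
    n=R.from_euler('z',t,degrees=True)*M
    # make tool z straight down
    z1=n.apply([0,0,1]); ax=np.cross(z1,[0,0,-1]); n=R.from_rotvec(ax)*n
    rv=(M.inv()*n).as_rotvec(degrees=True)
    print('t',round(float(s['t']),2),'pos',np.round(s['eef_pos'],1),'yaw',round(a,2),'gap',round(float(s['finger_gap']),1),'F',np.round(s['wrist_force'],1)); print('shift',np.round(d,4),'rot',np.round(rv,2))
E
python3 - <<'E'
from h import *
c=load('top')
def f(U,V,h): return np.round(ray(c,[[180+U/4-.375,150+V/4-.375]],h)[0],1)
for n,U,V,h in [('pad a',386,139,25),('pad b',391,200,25),('board edge a',434,92,10),('board edge b',456,226,10),('split a',503,82,10),('split b',522,217,10),('head edge a',571,71,10),('head edge b',592,206,10),('handle end',652,408,34),('handle mid-ish',640,345,34),('handle top',631,290,34),('swell',697,357,32),('bar a',392,252,15),('bar b',603,215,15),('weight',268,426,49)]:
    print(n,f(U,V,h))
im=c['pixels'];hsv=cv2.cvtColor(im,cv2.COLOR_BGR2HSV)
m=np.zeros((400,640),bool); m[160:215,285:332]=1
m&=(hsv[...,1]>120)&(hsv[...,0]<18)
v,u=np.nonzero(m); q=ray(c,np.c_[u,v],10)[:,:2].astype(np.float32); print('board rect',len(q),cv2.minAreaRect(q))
m=np.zeros((400,640),bool); m[215:255,190:222]=1; m&=(hsv[...,1]>80)
v,u=np.nonzero(m); q=ray(c,np.c_[u,v],45)[:,:2].astype(np.float32); print('caul rect',len(q),cv2.minAreaRect(q))
goto(480,-330,200,-34)
E
```

```text
pad a [619.9  76.5  25. ]
pad b [575.5  72.8  25. ]
board edge a [656.4  42.7  10. ]
board edge b [557.6  26.7  10. ]
split a [663.5  -8.   10. ]
split b [563.8 -21.4  10. ]
head edge a [671.2 -58.   10. ]
head edge b [571.5 -72.5  10. ]
handle end [ 425.2 -113.2   34. ]
handle mid-ish [ 469.8 -105.2   34. ]
handle top [508.9 -99.3  34. ]
swell [ 461.  -145.7   32. ]
bar a [538.6  72.9  15. ]
bar b [564.4 -80.3  15. ]
weight [414.8 156.5  49. ]
board rect 1114 ((614.96240234375, -15.697235107421875), (99.43630981445312, 102.90245056152344), 9.314013481140137)
caul rect 237 ((474.8561096191406, 277.11773681640625), (70.54346466064453, 27.158479690551758), 15.944221496582031)
t 0.1 pos [ 194.2 -619.7  199.8] yaw -72.59 gap 86.9 F [ 0.  -0.  -0.4]
shift [ 3.594e-01 -1.910e-01  1.000e-04] rot [-1.000e-01 -3.000e-02 -3.859e+01]
```

```bash
python3 -m handwheel '1 0.18 -0.095 0 0 0 -20;1 0.18 -0.095 0 0 0 -20;1 0.18 -0.095 0 0 0 -20;1 0.18 -0.095 0 0 0 -20;1 0.18 -0.095 0 0 0 -20'; python3 -c "
from h import *
goto(480,-150,200,-10)"
```

```text
t: 0.52
eef_pos: [339.3, -472.7, 199.5]
tool_rot: [0.947, 0.321, 0.0, -0.001]
wrist_force: [0.6, 0.1, 1.0]
finger_gap: 87.2
t 0.52 pos [ 339.3 -472.7  199.5] yaw -52.51 gap 87.2 F [0.6 0.1 1. ]
shift [ 3.081e-01 -1.704e-01  3.000e-04] rot [ -0.11  -0.12 -42.51]
```

```bash
python3 -m handwheel '1 0.17 -0.09 0 0 0 -26;1 0.17 -0.09 0 0 0 -26;1 0.17 -0.09 0 0 0 -26;1 0.17 -0.09 0 0 0 -26;1 0.17 -0.09 0 0 0 -26' >/dev/null; python3 -c "
from h import *
goto(500,-80,200,-2)"
```

```text
t 0.93 pos [ 420.9 -293.3  199.7] yaw -26.08 gap 86.8 F [ 0.3 -0.2  0.6]
shift [ 0.2263 -0.0227  0.0005] rot [ -0.08  -0.21 -24.08]
```

```bash
python3 -m handwheel '1 0.2 -0.02 0 0 0 -24;1 0.2 -0.02 0 0 0 -24;1 0.2 -0.02 0 0 0 -24;1 0.2 -0.02 0 0 0 -24;1 0.2 -0.02 0 0 0 -24' >/dev/null; python3 -c "
from h import *
goto(480,240,180,15)"
```

```text
t 1.35 pos [ 491.  -102.4  200.3] yaw -1.91 gap 87.1 F [ 1.5 -0.4  0.3]
shift [ 0.3417 -0.0224  0.0216] rot [-1.000e-02 -2.100e-01 -1.691e+01]
```

```bash
python3 -m handwheel '1 0.2 -0.013 0 0 0 -10;1 0.2 -0.013 0 0 0 -10;1 0.2 -0.013 0 0 0 -10;1 0.2 -0.013 0 0 0 -10;1 0.2 -0.013 0 0 0 -10' >/dev/null; python3 -c "
from h import *
goto(474,282,150,15)"
```

```text
t 1.77 pos [483.7 100.9 201. ] yaw 8.17 gap 86.8 F [ 0.5 -0.2 -0.5]
shift [0.1805 0.0161 0.0516] rot [ 0.01 -0.21 -6.83]
```

```bash
python3 -m handwheel '1 0.18 0.016 0.05 0 0 -7;1 0.18 0.016 0.05 0 0 -7;1 0.18 0.016 0.05 0 0 -7;1 0.18 0.016 0.05 0 0 -7;1 0.18 0.016 0.05 0 0 -7' >/dev/null;  python3 -m handwheel '1 0 0 0 0 0 0;1 0 0 0 0 0 0' >/dev/null; python3 - <<'E'
from h import *
c=cam('wrist','w1.png'); P=cloud(c)
z=P[...,2]; m=(z>36)&(z<52)&(c['range_z']>0)&(np.hypot(P[...,0]-474,P[...,1]-282)<60)
q=P[m]; print(len(q),q.mean(0),cv2.minAreaRect(q[:,:2].astype(np.float32)))
goto(474,282,150,15)
E
```

```text
1712 [474.09932188 283.75172014  44.13008143] ((474.4602355957031, 282.79205322265625), (70.0704345703125, 18.269906997680664), 15.669084548950195)
t 2.4 pos [471.1 285.9 150.1] yaw 15.51 gap 87.2 F [-0.  -0.1 -0.5]
shift [-0.0046  0.0018  0.    ] rot [-0.12 -0.32  0.51]
```

View pics/w1.png

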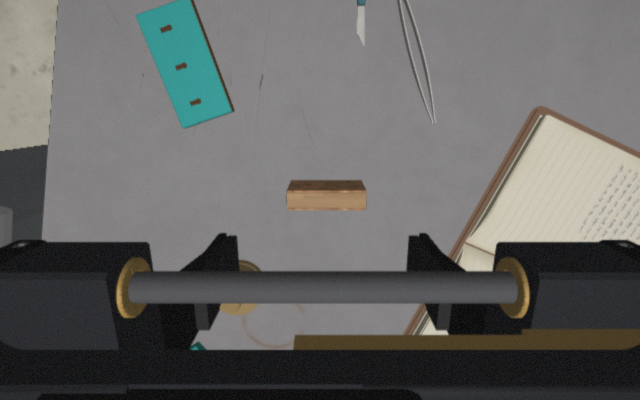

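The caul sits at (327,195) in the wrist image. It measures 70.1×18.3 mm, centred at (474.4,283) with yaw 15.7°, in agreement with the top view and the given sizes. I descend along it.

```bash
python3 -m handwheel '1 -0.004 -0.003 0.04 0 0 0;1 -0.004 -0.003 0.08 0 0 0;1 -0.004 -0.003 0.1 0 0 0;1 -0.004 -0.003 0.11 0 0 0;1 -0.004 -0.003 0.11 0 0 0' >/dev/null; python3 -c "
from h import *
goto(474.4,283,20,15.7)"
```

```text
t 2.82 pos [468.5 278.8  38.3] yaw 15.33 gap 87.0 F [ 0.2 -0.3  0.2]
shift [0.0024 0.0069 0.0182] rot [-0.32 -0.23 -0.37]
```

```bash
python3 -m handwheel '1 0.0024 0.007 0.01 -0.3 -0.2 -0.4;1 0.0024 0.007 0.019 -0.3 -0.2 -0.4;1 0.0024 0.007 0.019 -0.3 -0.2 -0.4;0.75 0.0024 0.007 0.019 -0.3 -0.2 -0.4;0.7 0.0024 0.007 0.019 -0.3 -0.2 -0.4' 15; python3 -m handwheel '0.7 0 0 0 0 0 0;0.7 0 0 0 0 0 0;0.7 0 0 0 0 0 0' 15; python3 -c "
from h import *
goto(474.4,283,120,15.7)"
```

```text
t: 3.23
eef_pos: [475.1, 283.2, 20.3]
tool_rot: [0.604, 0.797, 0.001, 0.0]
wrist_force: [-0.1, 1.0, -0.7]
finger_gap: 80.2
t: 3.48
eef_pos: [475.6, 283.4, 21.3]
tool_rot: [0.604, 0.797, 0.001, 0.001]
wrist_force: [-1.1, -0.6, 5.9]
finger_gap: 69.4
t 3.48 pos [475.6 283.4  21.3] yaw 15.72 gap 69.4 F [-1.1 -0.6  5.9]
shift [-0.     -0.001  -0.0987] rot [ 0.14 -0.03  0.02]
```

```bash
python3 -m handwheel '0.7 0 -0.001 -0.03 0 0 0;0.7 0 -0.001 -0.06 0 0 0;0.7 0 -0.001 -0.1 0 0 0;0.7 0 -0.001 -0.1 0 0 0' 15; python3 -c "
from h import *
goto(609,56,120,9.3)"
```

```text
t: 3.82
eef_pos: [478.0, 286.3, 128.4]
tool_rot: [0.604, 0.797, 0.006, 0.003]
wrist_force: [1.2, 1.5, -0.3]
finger_gap: 69.3
t 3.82 pos [478.  286.3 128.4] yaw 15.74 gap 69.3 F [ 1.2  1.5 -0.3]
shift [-0.2572  0.0635  0.0087] rot [ 0.78 -0.18  6.44]
```

```bash
python3 -m handwheel '0.7 -0.2 0.05 0 0.5 0 5;0.7 -0.2 0.05 0 0.5 0 5;0.7 -0.2 0.05 0 0.5 0 5;0.7 -0.2 0.05 0 0.5 0 5;0.7 -0.2 0.05 0 0.5 0 5' 15 >/dev/null; python3 -m handwheel '0.7 -0.045 0.01 0 0 0 1.3;0.7 -0.045 0.01 0 0 0 1.3;0.7 -0.045 0.01 0 0 0 1.3' >/dev/null; python3 -c "
from h import *
goto(609,56,120,9.3)
cam('wrist','w2.png');cam('top','top2.png')"
```

```text
t 4.48 pos [601.1  56.7 127.9] yaw 8.93 gap 69.2 F [ 0.   1.2 -2. ]
shift [-0.002   0.0077  0.008 ] rot [ 0.28 -0.04 -0.37]
```

View pics/w2.png

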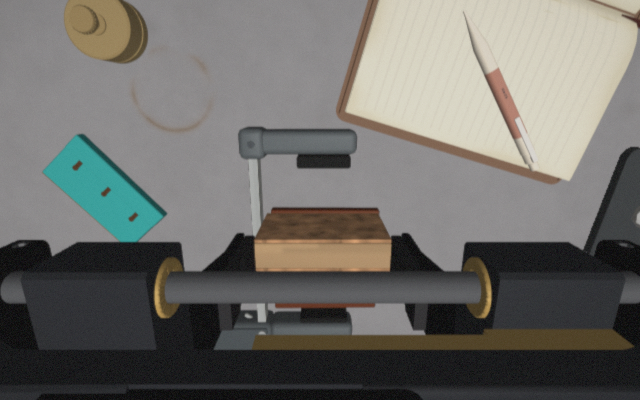

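Wrist view: the sliding jaw arm is at (298,142), its pad at (323,161), the bar at (257,200) and the board's outer edge at about row 209 behind the held caul. The caul (323,240) is roughly in line with the pad.

```bash
python3 - <<'E'
from h import *
c=load('wrist'); P=cloud(c); print('cam',np.round(c['T'],2).tolist())
a=np.radians(9.3); X=np.array([np.cos(a),np.sin(a)]); Y=np.array([-np.sin(a),np.cos(a)])
o=np.array([600,60.])
def pr(n,m):
    p=P[m&(c['range_z']>0)]; xy=(p[:,:2]-o); print(n,len(p),'z',np.percentile(p[:,2],[2,50,98]).round(1),'x',np.percentile(xy@X,[1,99]).round(1),'y',np.percentile(xy@Y,[1,99]).round(1),'rect',[np.round(v,1) for v in cv2.minAreaRect(p[:,:2].astype(np.float32))])
g=np.zeros((400,640),bool)
def box(u0,u1,v0,v1): b=g.copy(); b[v0:v1,u0:u1]=1; return b
z=P[...,2]
pr('jaw arm+pad',box(235,362,120,175)&(z>12)&(z<40))
pr('pad',box(300,347,157,172)&(z>12)&(z<40))
v=np.arange(150,212,3); 
for r in v: p=P[r,325]; print(r,c['pixels'][r,325],np.round([(p[:2]-o)@X,(p[:2]-o)@Y,p[2]],1))
print('caul held'); pr('caul',box(262,385,205,275)&(z>70)&(z<200))
t=load('top'); Pt=cloud(t)
m=(Pt[...,2]>12)&(Pt[...,2]<40); m[:180]=0;m[212:]=0;m[:,:260]=0;m[:,288:]=0
p=Pt[m]; xy=p[:,:2]-o; print('top jaw y range',np.percentile(xy@Y,[1,50,99]).round(1),'x',np.percentile(xy@X,[1,99]).round(1))
E
```

```text
cam [[0.99, 0.15, 0.05, 588.48], [0.16, -0.95, -0.27, 130.59], [0.01, 0.27, -0.96, 311.66], [0.0, 0.0, 0.0, 1.0]]
jaw arm+pad 3976 z [15.7 25.2 28.6] x [-66.6  27.6] y [15.8 50.4] rect [array([575.5,  87.9]), array([98.5, 39.5]), np.float64(8.7)]
pad 559 z [23.2 24.7 26.1] x [-17.7  21.1] y [18.  27.7] rect [array([598. ,  82.8]), array([39. ,  9.8]), np.float64(8.9)]
150 [105 102  96] [ 3.4 33.5 25.3]
153 [71 70 67] [ 3.4 30.9 24.6]
156 [33 35 36] [ 3.4 28.3 24.1]
159 [38 38 39] [ 3.4 25.8 24.1]
162 [38 37 37] [ 3.4 23.1 23.4]
165 [33 35 34] [ 3.4 20.6 23.5]
168 [94 95 96] [ 3.4 18.2 24.7]
171 [140 140 141] [ 3.6 10.8 -0.3]
174 [140 139 140] [3.6 8.  0. ]
177 [140 140 142] [ 3.6  5.  -0.7]
180 [143 141 142] [ 3.6  2.1 -1.2]
183 [144 142 145] [ 3.6 -0.7 -0.7]
186 [143 144 147] [ 3.6 -3.6 -1. ]
189 [144 143 143] [ 3.6 -6.1  0.9]
192 [145 143 146] [ 3.6 -9.   0.5]
195 [143 142 145] [  3.6 -12.7  -2.2]
198 [142 142 144] [  3.5 -15.3  -1.1]
201 [141 140 144] [  3.5 -18.2  -0.9]
204 [142 141 143] [  3.5 -21.3  -1.2]
207 [90 92 98] [  3.5 -23.8   0.3]
210 [34 49 82] [  3.4 -24.1   8.8]
caul held
caul 7032 z [109.4 150.3 152.3] x [-31.5  32.9] y [-11.8   5.7] rect [array([601.1,  56.9]), array([69.3, 18.7]), np.float64(9.3)]Traceback (most recent call last):
  File "<stdin>", line 17, in <module>
    return _quantile_unchecked(
        a, q, axis, out, overwrite_input, method, keepdims, weights)
    return _ureduce(a,
                    func=_quantile_ureduce_func,
    ...<5 lines>...
                    overwrite_input=overwrite_input,
                    method=method)
    r = func(a, **kwargs)
    result = _quantile(arr,
                       quantiles=q,
    ...<2 lines>...
                       out=out,
                       weights=wgt)
    slices_having_nans = np.isnan(arr[-1, ...])
                                  ~~~^^^^^^^^^
IndexError: index -1 is out of bounds for axis 0 with size 0
```

```bash
python3 -c "
from h import *
goto(610,58.5,60,9.1)"; python3 -m handwheel '0.7 0 0.0085 0.03 0.3 0 -0.2;0.7 0 0.0085 0.06 0.3 0 -0.2;0.7 0 0.0085 0.065 0.3 0 -0.2;0.7 0 0.0085 0.065 0.3 0 -0.2'; python3 -c "
from h import *
goto(610,58.5,22,9.1)"
```

```text
t 4.58 pos [599.4  62.7 128.4] yaw 9.36 gap 69.2 F [-1.4  0.5 -1. ]
shift [-0.006   0.0095  0.0684] rot [ 0.28 -0.18  0.26]
t: 4.92
eef_pos: [605.3, 66.0, 61.4]
tool_rot: [0.644, 0.765, -0.001, -0.003]
wrist_force: [-0.8, 0.6, -0.9]
finger_gap: 69.4
t 4.92 pos [605.3  66.   61.4] yaw 9.75 gap 69.4 F [-0.8  0.6 -0.9]
shift [-0.0084  0.0035  0.0394] rot [-0.3  -0.26  0.65]
```

```bash
python3 -m handwheel '0.7 -0.0084 0.0035 0 -0.3 -0.3 0.6;0.7 -0.0084 0.0035 0 -0.3 -0.3 0.6;0.7 -0.0084 0.0035 0 -0.3 -0.3 0.6;0.7 -0.0084 0.0035 0 -0.3 -0.3 0.6;0.7 -0.0084 0.0035 0 -0.3 -0.3 0.6' >/dev/null; python3 -c "
from h import *
goto(610,58.5,22,9.1)"
```

```text
t 5.33 pos [610.8  58.4  62.5] yaw 9.13 gap 69.4 F [-0.5  0.4 -0.8]
shift [ 0.0003 -0.0009  0.0405] rot [0.09 0.06 0.03]
```

```bash
python3 -m handwheel '0.7 0 -0.001 0.015 0 0 0;0.7 0 -0.001 0.03 0 0 0;0.7 0 -0.001 0.038 0 0 0;0.7 0 -0.001 0.04 0 0 0;0.7 0 -0.001 0.04 0 0 0'; python3 -c "
from h import *
goto(610,58.5,21.3,9.1)"
```

```text
t: 5.75
eef_pos: [609.2, 58.2, 21.7]
tool_rot: [0.648, 0.761, -0.0, 0.0]
wrist_force: [-0.5, 0.3, -1.1]
finger_gap: 69.1
t 5.75 pos [609.2  58.2  21.7] yaw 9.15 gap 69.1 F [-0.5  0.3 -1.1]
shift [0.0002 0.0009 0.0004] rot [-0.02  0.05  0.05]
```

```bash
python3 -m handwheel '0.7 0 0 0.001 0 0 0;0.7 0 0 0.0015 0 0 0;0.7 0 0 0.0015 0 0 0'; python3 -m handwheel '0.82 0 0 0 0 0 0;0.87 0 0 0 0 0 0;0.89 0 0 0 0 0 0;0.89 0 0 0 0 0 0;0.89 0 0 0 0 0 0';  python3 -c "
from h import *
goto(610,58.5,150,9.1)"
```

```text
t: 6.0
eef_pos: [609.6, 58.3, 21.2]
tool_rot: [0.648, 0.761, -0.0, 0.001]
wrist_force: [-2.3, -0.3, 5.2]
finger_gap: 69.5
t: 6.42
eef_pos: [609.5, 58.3, 21.0]
tool_rot: [0.649, 0.761, -0.0, 0.0]
wrist_force: [-0.1, 0.5, 0.1]
finger_gap: 76.9
t 6.42 pos [609.5  58.3  21. ] yaw 9.14 gap 76.9 F [-0.1  0.5  0.1]
shift [ 0.      0.0005 -0.129 ] rot [0.01 0.06 0.04]
```

Caul set down and released. I lift straight up and check.

```bash
python3 -m handwheel '0.89 0 0 -0.03 0 0 0;0.89 0 0 -0.07 0 0 0;0.89 0 0 -0.11 0 0 0;0.89 0 0 -0.15 0 0 0;0.89 0 0 -0.15 0 0 0'>/dev/null; python3 - <<'E'
from h import *
c=cam('wrist','w3.png'); P=cloud(c)
z=P[...,2]; m=(z>38)&(z<52)&(c['range_z']>0)&(np.hypot(P[...,0]-610,P[...,1]-58)<60)
q=P[m]; print(len(q),q.mean(0),cv2.minAreaRect(q[:,:2].astype(np.float32)))
t=cam('top','top3.png')
cv2.imwrite('pics/crop3.png',cv2.resize(t['pixels'][150:270,230:390],None,fx=4,fy=4,interpolation=cv2.INTER_CUBIC))
goto(480,-60,180,-10)
E
```

```text
1457 [609.72555436  58.61667458  44.303064  ] ((609.8296508789062, 57.890769958496094), (69.95393371582031, 18.477914810180664), 8.89650821685791)
t 6.93 pos [610.7  58.8 173.1] yaw 9.14 gap 77.0 F [-0.3  0.1 -1.2]
shift [-0.0965 -0.1479 -0.0073] rot [ 0.25  0.07 19.14]
```

View pics/w3.png

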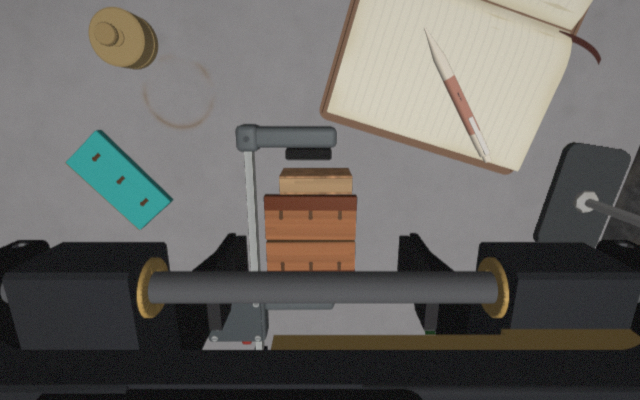

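The caul stands at (316,182), upright (top at 44.3 mm) and square at 8.9°, with the pad at (308,153) and the board edge at row 197. Next is the trigger: I turn by −90° and go above the handle.

```bash
python3 -m handwheel '0.89 -0.096 -0.145 0 0 0 35;0.89 -0.096 -0.145 0 0 0 35;0.89 -0.096 -0.145 0 0 0 35;0.89 -0.096 -0.145 0 0 0 35;0.89 -0.096 -0.145 0 0 0 35'>/dev/null; python3 -c "
from h import *
goto(465,-124,150,-81)"
```

```text
t 7.35 pos [476.6 -65.5 170.2] yaw -26.7 gap 77.4 F [-0.3 -1.  -0.2]
shift [-0.0573  0.0159  0.0205] rot [ 0.14  0.29 54.3 ]
```

```bash
python3 -m handwheel '0.89 -0.03 0.01 0 0 0 35;0.89 -0.03 0.01 0 0 0 35;0.89 -0.03 0.01 0 0 0 35;0.89 -0.03 0.01 0 0 0 35;0.89 -0.03 0.01 0 0 0 35'>/dev/null; python3 -c "
from h import *
goto(465,-124,150,-81)"
```

```text
t 7.77 pos [470.6 -97.1 168.5] yaw -62.08 gap 77.1 F [ 0.1  0.3 -0.6]
shift [-0.0175  0.0211  0.0186] rot [ 0.11  0.38 18.92]
```

```bash
python3 -m handwheel '0.89 -0.017 0.021 0.018 0 0 19;0.89 -0.017 0.021 0.018 0 0 19;0.89 -0.017 0.021 0.018 0 0 19;0.89 -0.017 0.021 0.018 0 0 19;0.89 -0.017 0.021 0.018 0 0 19'>/dev/null; python3 -c "
from h import *
c=cam('wrist','w4.png')
P=cloud(c); np.save('/tmp/P.npy',P)
goto(465,-124,150,-81)"
```

```text
t 8.23 pos [ 464.7 -123.4  149.7] yaw -80.92 gap 77.5 F [ 0.2 -0.3  0.4]
shift [ 0.0002  0.0006 -0.0003] rot [0.11 0.43 0.08]
```

View pics/w4.png

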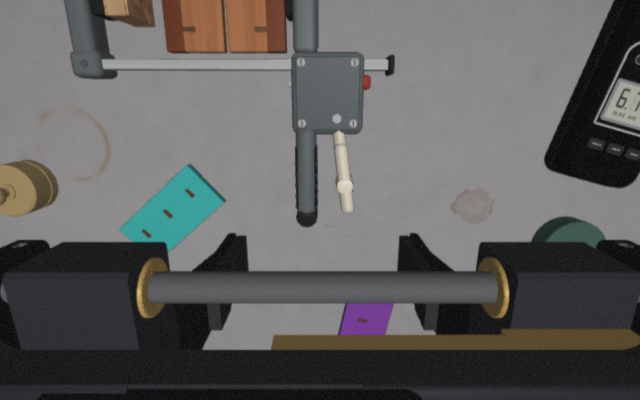

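The swell is at (345,188), the handle spans columns 298–317 over rows 130–222, and the housing is at (328,93).

```bash
python3 - <<'E'
from h import *
c=load('wrist'); im=c['pixels']
a=np.radians(9.1); X=np.array([np.cos(a),np.sin(a)]); Y=np.array([-np.sin(a),np.cos(a)]); o=np.array([600,60.])
m=np.all(im>np.array([120,160,170]),axis=2); m[:178]=0; m[198:]=0; m[:,:330]=0; m[:,360:]=0
v,u=np.nonzero(m); w=[(r,u[v==r].min(),u[v==r].max()) for r in range(178,198,2)]; print(w)
for n,p,h in [('swell',(345,188),32),('hL',(298,185),30),('hR',(317.5,185),30),('hend',(306,223),30),('bar',(200,65),15),('bar2',(285,65),15)]:
    q=ray(c,[p],h)[0]; d=q[:2]-o; print(n,np.round(q,1),np.round([d@X,d@Y],1))
P=cloud(c)
for u in (300,307,315,345): print(u,np.round(P[185,u],1))
E
```

```text
[(178, np.int64(341), np.int64(349)), (180, np.int64(340), np.int64(349)), (182, np.int64(338), np.int64(351)), (184, np.int64(338), np.int64(352)), (186, np.int64(337), np.int64(352)), (188, np.int64(338), np.int64(352)), (190, np.int64(338), np.int64(351)), (192, np.int64(340), np.int64(350)), (194, np.int64(342), np.int64(350)), (196, np.int64(343), np.int64(351))]
swell [ 466.5 -143.2   32. ] [-164.  -179.5]
hL [ 462.  -100.8   30. ] [-161.7 -137. ]
hR [ 464.8 -118.3   30. ] [-161.7 -154.7]
hend [ 426.9 -113.3   30. ] [-198.3 -143.8]
bar [550.6  -1.9  15. ] [-58.5 -53.3]
bar2 [562.3 -74.5  15. ] [ -58.5 -126.8]
300 [ 462.4 -102.6   30.3]
307 [ 464.3 -108.9   34. ]
315 [ 464.3 -116.1   29.4]
345 [ 469.2 -142.7   31.9]
```

```bash
python3 -m handwheel '0.89 0 -0.001 0.04 0.1 0.4 0;0.89 0 -0.001 0.08 0.1 0.4 0;0.89 0 -0.001 0.11 0.1 0.4 0;0.89 0 -0.001 0.125 0.1 0.4 0;0.89 0 -0.001 0.13 0.1 0.4 0'>/dev/null; python3 -m handwheel '0.89 0 0 0 0 0 0;0.89 0 0 0 0 0 0'; python3 -c "
from h import *
goto(464.1,-121.7,9,-81)"
```

```text
t: 8.82
eef_pos: [460.9, -121.4, 16.7]
tool_rot: [0.997, 0.081, -0.003, -0.002]
wrist_force: [0.1, 0.2, 0.1]
finger_gap: 77.5
t 8.82 pos [ 460.9 -121.4   16.7] yaw -80.69 gap 77.5 F [0.1 0.2 0.1]
shift [0.0032 0.0009 0.0077] rot [-0.21  0.34  0.31]
```

```bash
python3 -m handwheel '0.89 0.0032 0.001 0.008 -0.2 0.3 -0.3;0.89 0.0032 0.001 0.008 -0.2 0.3 -0.3;0.75 0.0032 0.001 0.008 -0.2 0.3 -0.3' 10; python3 -m handwheel '0.3 0 0 0 0 0 0;0.3 0 0 0 0 0 0;0.3 0 0 0 0 0 0' 10;python3 -m handwheel '0.3 0 0 0 0 0 0;0.3 0 0 0 0 0 0;0.3 0 0 0 0 0 0' 10
```

```text
t: 9.07
eef_pos: [464.7, -121.9, 9.2]
tool_rot: [0.996, 0.084, 0.0, 0.0]
wrist_force: [-0.0, 0.1, 0.4]
finger_gap: 75.0
t: 9.32
eef_pos: [465.0, -122.1, 9.6]
tool_rot: [0.996, 0.084, 0.0, 0.0]
wrist_force: [0.7, -0.1, -0.1]
finger_gap: 58.3
t: 9.57
eef_pos: [464.4, -120.2, 10.0]
tool_rot: [0.996, 0.084, -0.0, -0.001]
wrist_force: [-4.6, 7.2, 9.2]
finger_gap: 39.3
```

```bash
python3 -m handwheel '0.3 0 0 0 0 0 0;0.3 0 0 0 0 0 0' 10;python3 -m handwheel '0.75 0 0 0 0 0 0;0.75 0 0 0 0 0 0;0.75 0 0 0 0 0 0;0.75 0 0 0 0 0 0;0.75 0 0 0 0 0 0' 10; python3 - <<'E'
from h import *
c=cam('top'); cv2.imwrite('pics/t5.png',cv2.resize(c['pixels'][150:270,230:390],None,fx=4,fy=4,interpolation=cv2.INTER_CUBIC))
goto(464,-121.7,9,-81)
E
```

```text
t: 9.73
eef_pos: [464.1, -117.6, 10.4]
tool_rot: [0.996, 0.085, -0.001, -0.002]
wrist_force: [-3.5, 6.0, 7.2]
finger_gap: 31.5
t: 10.15
eef_pos: [464.5, -116.6, 10.6]
tool_rot: [0.996, 0.085, -0.001, -0.003]
wrist_force: [-0.2, 4.1, 6.7]
finger_gap: 56.9
t 10.2 pos [ 464.5 -116.2   10.7] yaw -80.27 gap 59.8 F [-0.2  5.7  5.4]
shift [-0.0014  0.0054  0.0017] rot [-0.35  0.05  0.73]
```

View pics/t5.png

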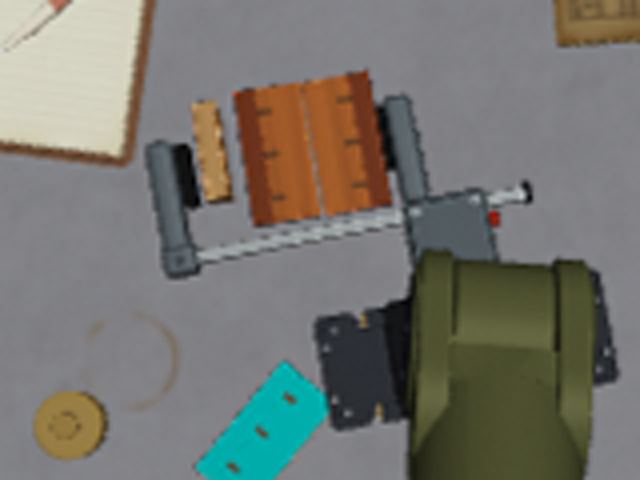

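After one stroke, the pad face (U≈197,V 175) has come about 6 mm nearer and almost touches the caul, and the housing has not moved. But the fingers went to 31.5 mm, less than the stated 37 mm stop. I look at the fingers from near before repeating.

```bash
python3 -m handwheel '0.85 0 0.004 0.001 0 0 0;0.85 0 0.004 0.001 0 0 0;0.85 0 0.004 0.001 0 0 0' 10; python3 - <<'E'
from h import *
c=cam('wrist','w5.png'); goto(464,-121.7,9,-81)
E
```

```text
t: 10.45
eef_pos: [465.5, -115.7, 10.6]
tool_rot: [0.996, 0.086, -0.001, -0.005]
wrist_force: [-3.4, 10.8, 13.9]
finger_gap: 72.0
t 10.5 pos [ 465.6 -115.8   10.6] yaw -80.16 gap 72.6 F [-2.8  9.7 13. ]
shift [-0.0026  0.0056  0.0015] rot [-0.61  0.04  0.84]
```

View pics/w5.png

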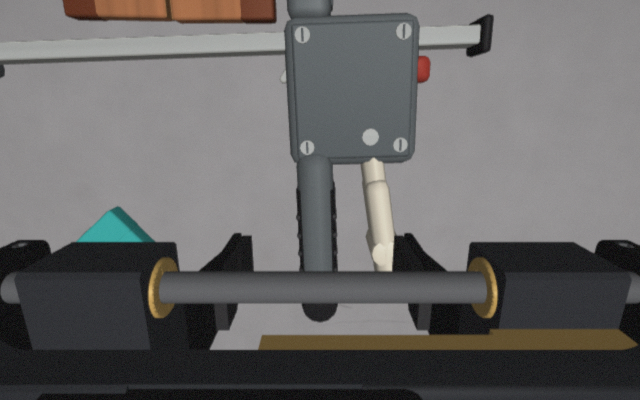

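```bash
python3 - <<'E'
from h import *
c=load('wrist'); P=cloud(c); K=c['K'];T=c['T']
print('cam',np.round(T[:3,3]))
for n,p,h in [('swell',(382,250),32),('swellL',(372,250),32),('hL',(303,230),30),('hR',(336,230),30),('hend',(320,321),30),('housing c',(352,88),40)]: print(n,np.round(ray(c,[p],h)[0],1))
for p in [(382,250),(320,230),(352,88),(375,190),(410,260),(400,245),(225,300),(235,245),(425,310)]: print(p,np.round(P[p[1],p[0]],1))
s=read_state(); M=R.from_quat(s['tool_rot'])
for y in (-36,36):
  for zz in (0,-19,-40):
    w=s['eef_pos']+M.apply([0,y,zz]); q=K@(T[:3,:3].T@(w-T[:3,3])); print(y,zz,np.round(w),np.round(q[:2]/q[2]))
print(s['joint_positions'].round(2))
E
```

```text
cam [ 539. -104.  194.]
swell [ 472.3 -145.    32. ]
swellL [ 471.4 -140.    32. ]
hL [ 475.2 -103.5   30. ]
hR [ 478.1 -120.1   30. ]
hend [ 423.8 -121.1   30. ]
housing c [ 546.7 -114.    40. ]
(382, 250) [ 471.8 -145.3   30.9]
(320, 230) [ 478.4 -111.8   34.4]
(352, 88) [ 547.2 -114.7   29.8]
(375, 190) [ 502.6 -134.8   31.8]
(410, 260) [ 481.1 -151.    59.3]
(400, 245) [ 480.9 -150.1   43.1]
(225, 300) [488.4 -87.8 119.5]
(235, 245) [468.8 -73.5  46.8]
(425, 310) [ 471.2 -154.1   80.6]
-36 0 [459. -80.  11.] [261. 237.]
-36 -19 [459. -80.  30.] [255. 251.]
-36 -40 [460. -81.  51.] [246. 269.]
36 0 [ 472. -151.   10.] [386. 237.]
36 -19 [ 472. -151.   29.] [393. 251.]
36 -40 [ 472. -152.   50.] [402. 270.]
[ 0.79  0.21 -0.63  2.05  0.14  0.94 -1.32]
```

```bash
python3 -c "
from h import *
s=read_state();print(s['ft_torque'],s['wrist_force'])"; python3 -m handwheel '0.9 0 0 -0.003 0 0 0;0.9 0 0 -0.003 0 0 0;0.9 0 0 -0.003 0 0 0'; python3 -m handwheel '0.9 0 0 -0.004 0 0 0;0.9 0 0 -0.004 0 0 0;0.9 0 0 -0.004 0 0 0'; python3 -c "
from h import *
s=read_state();print(s['ft_torque']);goto(464,-121.7,9,-81)"
```

```text
[ 1.7995211   0.55921005 -0.05141711] [-2.79695673  9.7232969  12.95770236]
t: 10.75
eef_pos: [465.3, -116.2, 13.4]
tool_rot: [0.996, 0.086, -0.001, -0.005]
wrist_force: [0.1, 0.1, -0.4]
finger_gap: 78.0
t: 11.0
eef_pos: [465.2, -116.7, 17.4]
tool_rot: [0.996, 0.085, -0.001, -0.005]
wrist_force: [0.3, -0.4, -0.1]
finger_gap: 78.5
[0.07515313 0.04636375 0.04081018]
t 11.0 pos [ 465.2 -116.7   17.4] yaw -80.21 gap 78.5 F [ 0.3 -0.4 -0.1]
shift [-0.002   0.0048  0.0083] rot [-0.57  0.07  0.79]
```

The odd forces vanish after 3 mm of lift, so the fingertips were rubbing on the table. I squeeze higher (TCP z≈17) and re-centred on the pair (swell 472,−145; handle 467,−113).

```bash
python3 -m handwheel '0.9 0.001 0.009 0 -0.5 0 0.4;0.9 0.001 0.009 0 -0.5 0 0.4;0.9 0.001 0.009 0 -0.5 0 0.4' 10; python3 -m handwheel '0.9 0 0 0 0 0 0;0.6 0 0 0 0 0 0;0.3 0 0 0 0 0 0;0.3 0 0 0 0 0 0;0.3 0 0 0 0 0 0' 10; for i in 1 2 3; do python3 -m handwheel '0.3 0 0 0 0 0 0;0.3 0 0 0 0 0 0' 10 | tr '\n' ' '; echo; done
```

```text
t: 11.25
eef_pos: [467.7, -126.2, 17.2]
tool_rot: [0.997, 0.081, -0.001, -0.001]
wrist_force: [0.4, 1.0, -0.0]
finger_gap: 78.3
t: 11.67
eef_pos: [467.7, -126.1, 17.2]
tool_rot: [0.997, 0.081, -0.001, -0.001]
wrist_force: [-0.3, -1.0, -0.8]
finger_gap: 59.3
t: 11.83 eef_pos: [467.7, -125.9, 17.2] tool_rot: [0.997, 0.081, -0.001, -0.001] wrist_force: [-0.7, 0.7, -0.8] finger_gap: 46.4 
t: 12.0 eef_pos: [467.7, -125.9, 17.2] tool_rot: [0.997, 0.081, -0.001, -0.001] wrist_force: [-0.7, -0.6, 0.9] finger_gap: 33.2 
t: 12.17 eef_pos: [467.8, -125.9, 17.2] tool_rot: [0.997, 0.081, -0.001, -0.001] wrist_force: [0.9, -0.3, 0.5] finger_gap: 27.4
```

```bash
python3 - <<'E'
from h import *
c=cam('wrist'); cv2.imwrite('pics/w6.png',c['pixels'][:340,120:540])
goto(468,-126,17,-81)
c2=cam('side'); a=c2['K']@(c2['T'][:3,:3].T@(np.array([468,-126,30])-c2['T'][:3,3])); u,v=(a[:2]/a[2]).astype(int); print(u,v)
cr=c2['pixels'][max(0,v-50):v+50,max(0,u-60):u+60]
w=c['pixels'][:340,120:540]; s=cv2.resize(cr,(380,340*100*380//(120*340)),interpolation=cv2.INTER_CUBIC); s=s[:340]
s=cv2.copyMakeBorder(s,0,340-s.shape[0],0,0,cv2.BORDER_CONSTANT)
cv2.imwrite('pics/w6.png',np.hstack([w,s]))
E
```

```text
t 12.22 pos [ 467.7 -125.9   17.2] yaw -80.66 gap 26.9 F [ 0.1 -0.2 -0.2]
shift [0.0003 0.0001 0.0002] rot [-0.07  0.07  0.34]
290 223
```

View pics/w6.png

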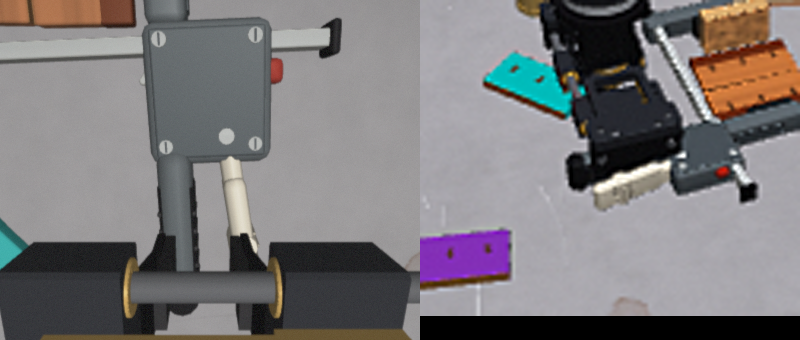

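The picture shows the right finger (363,240) inside, between handle and trigger, with the swell (370,245) outside it; the left finger is at (277,245). The side crop shows the trigger free. So the open fingertips ride well above the TCP and slipped over the swell. I measure the tip height.

```bash
python3 - <<'E'
from h import *
c=load('wrist'); P=cloud(c); im=c['pixels']
for n,u0,u1 in (('L',262,300),('R',345,385)):
    for r in range(226,270,4):
        row=[(u,int(P[r,u,0]),int(P[r,u,1]),int(P[r,u,2])) for u in range(u0,u1,5) if im[r,u].max()<60]
        print(n,r,row)
s=read_state(); M=R.from_quat(s['tool_rot']);K=c['K'];T=c['T']
for y in (-13.5,13.5,-28,28):
  for zz in (0,-10,-20,-30):
    for x in (-9,9):
      w=s['eef_pos']+M.apply([x,y,zz]); q=K@(T[:3,:3].T@(w-T[:3,3])); print((x,y,zz),np.round(q[:2]/q[2]),end=' ')
  print()
E
```

```text
L 226 [(282, 475, -102, 30)]
L 230 [(282, 472, -102, 29)]
L 234 [(282, 475, -103, 40)]
L 238 [(277, 474, -101, 45), (282, 475, -104, 46), (287, 474, -106, 42), (292, 474, -108, 41)]
L 242 [(277, 475, -102, 51), (282, 475, -104, 50), (287, 474, -106, 47), (292, 474, -109, 47)]
L 246 [(277, 474, -102, 54), (282, 475, -105, 55), (287, 474, -107, 51), (292, 474, -109, 51)]
L 250 [(277, 475, -103, 59), (282, 474, -105, 56), (287, 474, -107, 56), (292, 474, -110, 56)]
L 254 [(272, 474, -101, 63), (277, 475, -104, 64), (282, 473, -106, 59), (287, 474, -108, 61), (292, 473, -110, 58)]
L 258 [(267, 474, -100, 67), (272, 474, -102, 67), (277, 475, -104, 68), (282, 474, -106, 64), (287, 474, -108, 64), (292, 472, -110, 59)]
L 262 [(267, 475, -101, 72), (272, 474, -102, 71), (277, 541, -113, 200), (282, 474, -106, 68), (287, 474, -109, 69), (292, 470, -110, 59)]
L 266 [(262, 474, -99, 75), (267, 475, -101, 75), (272, 475, -103, 75), (277, 473, -105, 72), (282, 474, -107, 71), (287, 474, -109, 72), (292, 468, -111, 60)]
R 226 []
R 230 []
R 234 [(365, 482, -144, 41)]
R 238 [(350, 478, -137, 40), (
[... 1144 characters left out ...]
-20) [297. 235.] (-9, -13.5, -30) [297. 277.] (9, -13.5, -30) [296. 243.] 
(-9, 13.5, 0) [347. 251.] (9, 13.5, 0) [348. 222.] (-9, 13.5, -10) [348. 259.] (9, 13.5, -10) [349. 228.] (-9, 13.5, -20) [349. 267.] (9, 13.5, -20) [350. 235.] (-9, 13.5, -30) [351. 277.] (9, 13.5, -30) [352. 243.] 
(-9, -28, 0) [275. 251.] (9, -28, 0) [274. 222.] (-9, -28, -10) [273. 259.] (9, -28, -10) [272. 228.] (-9, -28, -20) [270. 267.] (9, -28, -20) [269. 235.] (-9, -28, -30) [268. 277.] (9, -28, -30) [266. 243.] 
(-9, 28, 0) [372. 251.] (9, 28, 0) [373. 222.] (-9, 28, -10) [374. 259.] (9, 28, -10) [376. 228.] (-9, 28, -20) [377. 267.] (9, 28, -20) [379. 235.] (-9, 28, -30) [380. 277.] (9, 28, -30) [382. 243.]
```

The visible finger bottoms are at z≈40 with TCP z=17, so the real tips sit about 22 mm above the reported TCP. That also matches the contact on the swell top (32 mm) at TCP 10.6. So I have to go down to TCP z≈−12. First I open and re-locate the swell.

```bash
python3 -m handwheel '0.9 0 0 -0.012 0 0 0;0.9 0 0 -0.012 0 0 0;0.9 0 0 -0.012 0 0 0;0.9 0 0 -0.012 0 0 0;0.9 0 0 -0.012 0 0 0' 10 >/dev/null;python3 -m handwheel '0.9 0 0 0 0 0 0;0.9 0 0 0 0 0 0;0.9 0 0 0 0 0 0' 10; cat >> h.py <<'E'
def pair():
    c=cam('wrist'); P=cloud(c); im=c['pixels'].astype(int)
    ok=c['range_z']>0; z=P[...,2]
    cream=(im.min(2)>110)&(im[...,2]-im[...,0]>15)&(z>20)&(z<42)&ok; cream[:120]=0
    dk=(im.max(2)<115)&(z>22)&(z<42)&ok&(P[...,0]<520)&(P[...,0]>420); dk[:100]=0
    out=[]
    for x0 in range(455,500,5):
        b=np.abs(P[...,0]-x0)<2.5
        t=P[cream&b][:,1]; h=P[dk&b][:,1]
        out.append((x0,[len(t)]+([t.min().round(1),t.max().round(1)] if len(t) else []),[len(h)]+([np.percentile(h,3).round(1),np.percentile(h,97).round(1)] if len(h) else [])))
    for o in out: print(*o)
E
python3 -c "
from h import *
pair(); goto(468,-126,-12,-81)"
```

```text
t: 12.93
eef_pos: [467.5, -126.0, 29.0]
tool_rot: [0.997, 0.081, -0.001, -0.001]
wrist_force: [-0.6, -1.5, 0.3]
finger_gap: 71.4
455 [145, np.float64(-159.3), np.float64(-147.0)] [278, np.float64(-124.7), np.float64(-105.3)]
460 [155, np.float64(-157.7), np.float64(-145.4)] [292, np.float64(-124.1), np.float64(-103.9)]
465 [167, np.float64(-156.1), np.float64(-141.3)] [285, np.float64(-122.5), np.float64(-103.4)]
470 [207, np.float64(-155.4), np.float64(-140.1)] [321, np.float64(-139.7), np.float64(-101.8)]
475 [192, np.float64(-154.3), np.float64(-139.5)] [324, np.float64(-139.9), np.float64(-101.2)]
480 [177, np.float64(-151.7), np.float64(-138.2)] [321, np.float64(-137.9), np.float64(-99.6)]
485 [166, np.float64(-148.9), np.float64(-136.5)] [324, np.float64(-118.7), np.float64(-99.4)]
490 [172, np.float64(-146.8), np.float64(-134.5)] [330, np.float64(-119.7), np.float64(-98.0)]
495 [178, np.float64(-145.3), np.float64(-133.0)] [331, np.float64(-118.4), np.float64(-97.7)]
t 12.98 pos [ 467.6 -126.    29.1] yaw -80.66 gap 73.9 F [-0.  -0.4  0.3]
shift [0.0005 0.0001 0.0411] rot [-0.07  0.08  0.34]
```

```bash
python3 -m handwheel '0.9 0.001 0.001 0.01 0 0 -0.3;0.9 0.001 0.001 0.02 0 0 -0.3;0.9 0.001 0.001 0.03 0 0 -0.3;0.9 0.001 0.001 0.036 0 0 -0.3;0.9 0.001 0.001 0.038 0 0 -0.3' 10; python3 -m handwheel '0.9 0 0 0.001 0 0 0;0.9 0 0 0.001 0 0 0'; python3 -c "
from h import *
goto(469,-127.5,-12,-80.1)"
```

```text
t: 13.4
eef_pos: [467.2, -126.2, -10.9]
tool_rot: [0.996, 0.084, -0.002, -0.001]
wrist_force: [0.0, 0.3, 0.6]
finger_gap: 78.2
t: 13.57
eef_pos: [466.6, -125.8, -12.6]
tool_rot: [0.996, 0.084, -0.003, -0.002]
wrist_force: [-0.1, -0.3, -0.5]
finger_gap: 78.1
t 13.57 pos [ 466.6 -125.8  -12.6] yaw -80.34 gap 78.1 F [-0.1 -0.3 -0.5]
shift [ 0.0021  0.002  -0.0006] rot [-0.25  0.3  -0.24]
```

TCP z=−12.6 with no contact confirms the tip offset. Now I squeeze at 10 N.

```bash
python3 -m handwheel '0.7 0.002 0.002 0 -0.2 0.3 0;0.6 0.002 0.002 0 -0.2 0.3 0;0.3 0.002 0.002 0 -0.2 0.3 0;0.3 0.002 0.002 0 -0.2 0.3 0;0.3 0.002 0.002 0 -0.2 0.3 0' 10|tr '\n' ' '; for i in 1 2 3; do python3 -m handwheel '0.3 0 0 0 0 0 0;0.3 0 0 0 0 0 0' 10 | tr '\n' ' '; echo; done
```

```text
t: 13.98 eef_pos: [469.0, -128.3, -12.3] tool_rot: [0.996, 0.084, 0.0, 0.0] wrist_force: [-0.8, -3.5, 0.1] finger_gap: 52.7 t: 14.15 eef_pos: [468.8, -127.4, -12.3] tool_rot: [0.996, 0.084, -0.0, -0.0] wrist_force: [-1.4, 3.9, 1.7] finger_gap: 39.8 
t: 14.32 eef_pos: [468.7, -126.9, -12.3] tool_rot: [0.996, 0.084, -0.0, -0.001] wrist_force: [0.2, 3.3, 0.4] finger_gap: 37.0 
t: 14.48 eef_pos: [468.7, -126.9, -12.3] tool_rot: [0.996, 0.084, -0.0, -0.001] wrist_force: [0.8, 1.8, 0.4] finger_gap: 37.2
```

A proper full stroke: the gap stops at 37.0 as stated. I release and repeat, reading each.

```bash
python3 -m handwheel '0.74 0 0 0 0 0 0;0.74 0 0 0 0 0 0;0.74 0 0 0 0 0 0;0.74 0 0 0 0 0 0;0.74 0 0 0 0 0 0' 10|tr '\n' ' '; echo; python3 -m handwheel '0.74 0 0 0 0 0 0;0.3 0 0 0 0 0 0;0.3 0 0 0 0 0 0;0.3 0 0 0 0 0 0;0.3 0 0 0 0 0 0' 10|tr '\n' ' '; echo; python3 -m handwheel '0.3 0 0 0 0 0 0;0.3 0 0 0 0 0 0;0.3 0 0 0 0 0 0' 10|tr '\n' ' '; python3 -c "
from h import *
pair()
P=cloud(load('wrist'))"
```

```text
t: 14.9 eef_pos: [469.0, -127.1, -12.2] tool_rot: [0.996, 0.084, 0.0, -0.0] wrist_force: [-0.2, -1.3, -0.9] finger_gap: 61.1 
t: 15.32 eef_pos: [468.1, -128.0, -12.2] tool_rot: [0.996, 0.084, -0.001, -0.0] wrist_force: [-2.2, 2.2, 2.7] finger_gap: 45.4 
t: 15.57 eef_pos: [467.6, -125.7, -12.3] tool_rot: [0.996, 0.084, -0.002, -0.001] wrist_force: [-2.6, 4.6, 4.6] finger_gap: 36.9 455 [56, np.float64(-142.7), np.float64(-133.6)] [16, np.float64(-127.1), np.float64(-118.6)]
460 [0] [1, np.float64(-107.4), np.float64(-107.4)]
465 [0] [48, np.float64(-110.7), np.float64(-106.3)]
470 [94, np.float64(-142.6), np.float64(-128.5)] [450, np.float64(-128.2), np.float64(-105.0)]
475 [313, np.float64(-142.4), np.float64(-129.0)] [951, np.float64(-142.9), np.float64(-96.2)]
480 [252, np.float64(-140.8), np.float64(-129.2)] [763, np.float64(-147.4), np.float64(-104.5)]
485 [258, np.float64(-139.7), np.float64(-128.3)] [593, np.float64(-150.9), np.float64(-102.9)]
490 [261, np.float64(-139.1), np.float64(-127.9)] [435, np.float64(-121.9), np.float64(-101.7)]
495 [277, np.float64(-138.6), np.float64(-127.3)] [429, np.float64(-126.6), np.float64(-100.3)]
```

```bash
cat >> h.py <<'E'
def jaws():
    c=cam('top'); P=cloud(c); im=c['pixels']; hsv=cv2.cvtColor(im,cv2.COLOR_BGR2HSV)
    a=np.radians(9.1); X=np.array([np.cos(a),np.sin(a)]); Y=np.array([-np.sin(a),np.cos(a)]); o=np.array([600,60.])
    x=(P[...,:2]-o)@X; y=(P[...,:2]-o)@Y; z=P[...,2]; w=(np.abs(x-6)<22)&(y>-180)&(y<90)
    for n,m in (('jaw',w&(z>18)&(z<34)&(hsv[...,1]<70)&(y>-60)),('caul',w&(z>38)&(z<55)&(y>-40)),('fixed',w&(z>18)&(z<34)&(hsv[...,1]<70)&(y<-90)),('board',w&(z>5)&(z<14)&(hsv[...,1]>110))):
        if m.sum()>5: print(n,m.sum(),np.percentile(y[m],[2,98]).round(1))
    q=P[(z>38)&(z<55)&(y>-40)&(y<40)&(np.abs(x-8)<50)][:,:2].astype(np.float32); print('caul',cv2.minAreaRect(q))
    m=(np.abs(x-6)<60)&(y>-150)&(y<60)&(hsv[...,1]>120)&(z<16)&(z>4)
    q=P[m][:,:2].astype(np.float32); print('board',cv2.minAreaRect(q))
E
python3 -m handwheel '0.74 0 0 0 0 0 0;0.74 0 0 0 0 0 0;0.74 0 0 0 0 0 0;0.74 0 0 0 0 0 0;0.74 0 0 0 0 0 0' 10|tr '\n' ' '; python3 -c "
from h import *
jaws(); goto(469,-129,-12,-80.1)"
```

```text
t: 16.03 eef_pos: [467.9, -125.9, -12.3] tool_rot: [0.996, 0.084, -0.001, -0.001] wrist_force: [0.1, -0.6, 0.5] finger_gap: 60.5 jaw 98 [ 8.  75.5]
caul 99 [-13.6   4.5]
fixed 120 [-147.4 -123.5]
board 451 [-118.1  -23.7]
caul ((608.7096557617188, 56.85975646972656), (69.39319610595703, 17.813579559326172), 13.084980964660645)
board ((607.057373046875, 25.308181762695312), (100.05264282226562, 168.93617248535156), 9.88160228729248)
t 16.08 pos [ 467.8 -125.9  -12.3] yaw -80.33 gap 62.4 F [ 0.4 -1.   0.6]
shift [ 0.0006  0.0033 -0.0003] rot [-0.17  0.13 -0.23]
```

```bash
for i in 1; do python3 -m handwheel '0.74 0.001 0.004 0 0 0 0;0.74 0.001 0.004 0 0 0 0;0.3 0.001 0.004 0 0 0 0;0.3 0.001 0.004 0 0 0 0;0.3 0.001 0.004 0 0 0 0' 10|tr '\n' ' '; echo; python3 -m handwheel '0.3 0 0 0 0 0 0;0.3 0 0 0 0 0 0;0.3 0 0 0 0 0 0;0.3 0 0 0 0 0 0' 10|tr '\n' ' ';echo; done;  python3 -m handwheel '0.78 0 0 0 0 0 0;0.78 0 0 0 0 0 0;0.78 0 0 0 0 0 0;0.78 0 0 0 0 0 0;0.78 0 0 0 0 0 0' 10|tr '\n' ' '; python3 -c "
from h import *
jaws(); goto(469,-129,-12,-80.1)"
```

```text
t: 16.5 eef_pos: [468.7, -130.6, -12.5] tool_rot: [0.996, 0.084, -0.002, -0.001] wrist_force: [-1.7, 2.2, 1.3] finger_gap: 51.6 
t: 16.83 eef_pos: [469.1, -129.2, -12.6] tool_rot: [0.996, 0.084, -0.002, -0.002] wrist_force: [0.8, 4.0, -0.6] finger_gap: 37.7 
t: 17.25 eef_pos: [469.4, -129.7, -12.4] tool_rot: [0.996, 0.084, -0.001, -0.001] wrist_force: [0.7, -0.6, 0.1] finger_gap: 62.3 jaw 84 [ 4.  70.8]
caul 100 [-17.5   0.4]
fixed 122 [-144.8 -120.6]
board 463 [-116.   -18.7]
caul ((605.7945556640625, 52.32878112792969), (69.52474975585938, 17.949092864990234), 12.624308586120605)
board ((606.4838256835938, 24.88640594482422), (103.76518249511719, 171.78456115722656), 7.219053268432617)
t 17.3 pos [ 469.4 -129.6  -12.4] yaw -80.34 gap 64.6 F [ 0.5 -0.3  1.3]
shift [-0.0003 -0.0006 -0.0004] rot [-0.18  0.14 -0.24]
```

```bash
python3 -m handwheel '0.3 0 0 0 0 0 0;0.3 0 0 0 0 0 0;0.3 0 0 0 0 0 0;0.3 0 0 0 0 0 0;0.3 0 0 0 0 0 0' 10|tr '\n' ' '; echo; python3 -m handwheel '0.3 0 0 0 0 0 0;0.3 0 0 0 0 0 0;0.3 0 0 0 0 0 0' 10|tr '\n' ' ';echo; python3 -m handwheel '0.78 0 0 0 0 0 0;0.78 0 0 0 0 0 0;0.78 0 0 0 0 0 0;0.78 0 0 0 0 0 0;0.78 0 0 0 0 0 0' 10|tr '\n' ' '; python3 -c "
from h import *
jaws(); goto(469,-129,-12,-80.1)"
```

```text
t: 17.72 eef_pos: [468.1, -130.2, -12.6] tool_rot: [0.997, 0.084, -0.003, -0.001] wrist_force: [-2.5, -3.4, 1.5] finger_gap: 47.5 
t: 17.97 eef_pos: [468.1, -130.2, -12.6] tool_rot: [0.997, 0.083, -0.003, -0.001] wrist_force: [-1.1, -2.2, 0.8] finger_gap: 47.3 
t: 18.38 eef_pos: [468.0, -129.4, -12.7] tool_rot: [0.996, 0.084, -0.003, -0.002] wrist_force: [0.9, 0.1, -0.4] finger_gap: 66.7 jaw 100 [ 5.1 78.3]
caul 100 [-16.1   1. ]
fixed 121 [-144.3 -119.8]
board 463 [-114.7  -18.8]
caul ((608.3070068359375, 53.68153381347656), (69.8623046875, 17.80887794494629), 11.264467239379883)
board ((603.5012817382812, 29.040176391601562), (99.73226165771484, 171.2531280517578), 11.351134300231934)
t 18.43 pos [ 467.9 -129.5  -12.7] yaw -80.39 gap 66.9 F [0.7 0.3 0.1]
shift [ 0.0012 -0.0003 -0.0007] rot [-0.23  0.3  -0.29]
```

The trigger now stops early, at 47.3 mm at 10 N, so it bites. Fixed pad (−120) + 101 mm board + 18 mm caul = pad face (≈0), so the stack is closed. Three biting squeezes at 12 N follow.

```bash
for i in 1 2 3; do python3 -m handwheel '0.6 0 0 0 0 0 0;0.45 0 0 0 0 0 0;0.4 0 0 0 0 0 0;0.4 0 0 0 0 0 0;0.4 0 0 0 0 0 0' 12|tr '\n' ' '; echo; python3 -m handwheel '0.4 0 0 0 0 0 0;0.4 0 0 0 0 0 0;0.4 0 0 0 0 0 0' 12|tr '\n' ' ';echo; python3 -m handwheel '0.76 0 0 0 0 0 0;0.76 0 0 0 0 0 0;0.76 0 0 0 0 0 0;0.76 0 0 0 0 0 0;0.76 0 0 0 0 0 0' 12|tr '\n' ' ';echo; done; python3 -c "
from h import *
c=cam('top'); cv2.imwrite('pics/t8.png',cv2.resize(c['pixels'][160:230,255:355],None,fx=6,fy=6,interpolation=cv2.INTER_CUBIC))
jaws(); goto(469,-129,-12,-80.1)"
```

```text
t: 18.85 eef_pos: [466.8, -128.9, -13.0] tool_rot: [0.996, 0.084, -0.004, -0.002] wrist_force: [-3.6, -0.6, 1.1] finger_gap: 48.6 
t: 19.1 eef_pos: [466.8, -128.8, -13.0] tool_rot: [0.996, 0.083, -0.004, -0.002] wrist_force: [-1.0, -1.4, 0.9] finger_gap: 48.6 
t: 19.52 eef_pos: [467.0, -128.3, -12.9] tool_rot: [0.996, 0.084, -0.004, -0.003] wrist_force: [0.0, -0.2, -0.3] finger_gap: 65.1 
t: 19.93 eef_pos: [466.5, -128.0, -13.1] tool_rot: [0.996, 0.084, -0.004, -0.003] wrist_force: [-3.1, 0.4, 2.0] finger_gap: 49.5 
t: 20.18 eef_pos: [466.4, -127.9, -13.0] tool_rot: [0.997, 0.083, -0.004, -0.003] wrist_force: [-1.4, -0.5, 1.0] finger_gap: 49.4 
t: 20.6 eef_pos: [466.5, -127.6, -13.1] tool_rot: [0.996, 0.084, -0.004, -0.003] wrist_force: [0.0, -0.6, 1.0] finger_gap: 65.4 
t: 21.02 eef_pos: [466.0, -127.3, -13.2] tool_rot: [0.997, 0.083, -0.005, -0.004] wrist_force: [-2.2, 0.7, 0.8] finger_gap: 49.7 
t: 21.27 eef_pos: [466.0, -127.2, -13.2] tool_rot: [0.997, 0.083, -0.005, -0.004] wrist_force: [-0.6, 1.1, 1.5] finger_gap: 49.6 
t: 21.68 eef_pos: [466.0, -127.0, -13.2] tool_rot: [0.996, 0.083, -0.005, -0.004] wrist_force: [0.0, 0.4, 0.2] finger_gap: 65.2 
jaw 105 [ 6.4 77.8]
caul 97 [-15.5   1.7]
fixed 118 [-142.8 -119.2]
board 446 [-113.4  -17.5]
caul ((610.271728515625, 54.55743408203125), (69.5846939086914, 18.0145263671875), 10.217061996459961)
board ((605.0366821289062, 30.779624938964844), (99.32732391357422, 172.90707397460938), 9.738540649414062)
t 21.78 pos [ 465.9 -127.   -13.2] yaw -80.43 gap 65.6 F [-0.1 -0.6  0.4]
shift [ 0.0027  0.0024 -0.0012] rot [-0.46  0.5  -0.33]
```

View pics/t8.png

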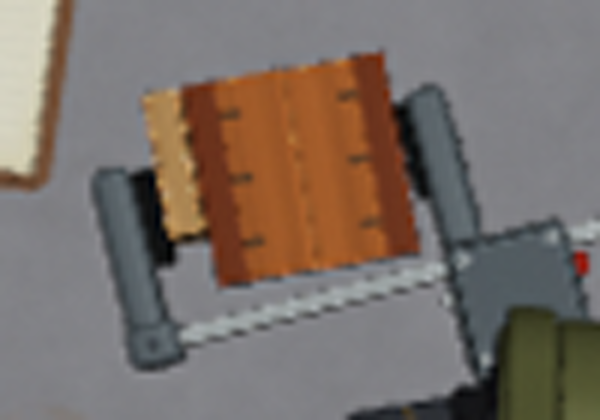

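Picture: split closed (only a faint line at U≈300), halves level, and the caul (175,165) tight between pad (155,215) and board. The biting stops converged (48.6, 49.4, 49.6 mm). I lift off and check the trigger.

```bash
python3 -m handwheel '0.8 0 0 -0.015 0 0 0;0.8 0 0 -0.03 0 0 0;0.8 0 0 -0.06 0 0 0;0.8 0 0 -0.1 0 0 0;0.8 0 0 -0.12 0 0 0' 12|tr '\n' ' '; python3 -m handwheel '0.8 0 0 -0.03 0 0 0;0.8 0 0 -0.03 0 0 0;0.8 0 0 -0.03 0 0 0;0.8 0 0 -0.03 0 0 0' >/dev/null; python3 - <<'E'
from h import *
pair()
c=load('wrist'); cv2.imwrite('pics/w9.png',c['pixels'])
jaws(); goto(469,-129,-12,-80.1)
t=load('top'); P=cloud(t)
m=(P[...,2]>42)&(P[...,2]<58); m[:240]=0;m[275:]=0;m[:,:235]=0;m[:,262:]=0
print('weight',P[m].mean(0).round(1))
E
```

```text
t: 22.2 eef_pos: [469.0, -127.8, 110.5] tool_rot: [0.996, 0.084, -0.003, -0.003] wrist_force: [1.4, -1.1, 0.8] finger_gap: 69.5 455 [69, np.float64(-159.0), np.float64(-147.2)] [196, np.float64(-388.7), np.float64(-105.0)]
460 [67, np.float64(-157.2), np.float64(-144.6)] [245, np.float64(-389.8), np.float64(-103.9)]
465 [76, np.float64(-155.4), np.float64(-140.9)] [183, np.float64(-386.0), np.float64(-102.3)]
470 [85, np.float64(-153.3), np.float64(-139.0)] [133, np.float64(-120.6), np.float64(-100.0)]
475 [87, np.float64(-153.1), np.float64(-138.7)] [138, np.float64(-136.2), np.float64(-99.3)]
480 [82, np.float64(-150.3), np.float64(-137.4)] [137, np.float64(-117.8), np.float64(-97.8)]
485 [78, np.float64(-147.8), np.float64(-134.6)] [137, np.float64(-116.5), np.float64(-96.9)]
490 [72, np.float64(-144.9), np.float64(-132.7)] [137, np.float64(-115.2), np.float64(-95.2)]
495 [73, np.float64(-143.2), np.float64(-130.9)] [137, np.float64(-113.5), np.float64(-95.3)]
jaw 102 [ 5.9 69.7]
caul 97 [-15.4   1.4]
fixed 119 [-142.8 -119.2]
board 453 [-113.3  -17.5]
caul ((610.5175170898438, 54.65849304199219), (70.02043151855469, 17.95518684387207), 10.336922645568848)
board ((611.247314453125, -4.798732757568359), (99.15122985839844, 100.27223205566406), 10.257364273071289)
t 22.63 pos [ 468.1 -127.7  139.2] yaw -80.4 gap 69.7 F [ 0.2 -0.  -0.2]
shift [0.0017 0.0025 0.1512] rot [-0.42  0.41 -0.3 ]
weight [414.1 160.3  45.6]
```

View pics/w9.png

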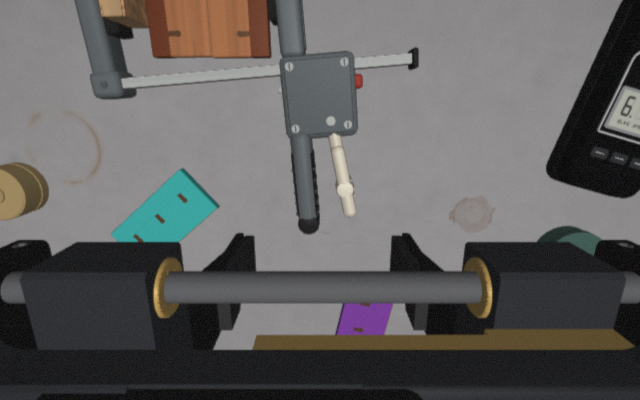

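The trigger has sprung back: swell (345,188) lies 35–36 mm from the handle axis. The board now measures 99.2×100.3 mm, so the split is closed. The hand is clear. I hand it in.

```bash
python3 -c "
from h import *
print(env.sign_off())"
```

```text
the job is handed in; nothing more can be done
None
```

I stood the caul square between the sliding jaw and the board, pumped the clamp closed with the trigger alone, and handed the job in at about 23 s of the 64 s allowed. No verdict came back.

**Pumping:** I made five strokes at 10 N, the last of which bit. Three more biting squeezes at 12 N followed, stopping at 48.6, 49.4 and 49.6 mm over handle and trigger. The trigger was then let go and the hand lifted clear.

**Last checks:**
- **Board:** the closed pair measures 99.2 × 100.3 mm, and the picture shows the halves level.
- **Caul:** it is upright and tight between pad and board, within about 1° of square.
- **Trigger:** sprung back, with the swell about 35 mm from the handle.
- **Bystanders:** the weight is within about 4 mm of where I first measured it, which is about the accuracy of these measurements. I did not measure the tin, loupe or tweezers again; the arm never worked near them.

**What went wrong or disagreed:**
- **Finger height:** the real fingertips sit about 22 mm above the reported TCP. Because of that the first stroke slid over the swell after it had moved the jaw, and one closing passed over the clamp without effect. I worked the rest at TCP z ≈ −12 mm.
- **Clamp position:** the clamp shifted a few millimetres on the table while pumping.
- **Jaw force:** it could not be measured. I expect about 8 to 15 N from the squeeze force used.

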